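# Stop the label dispenser, set its width guide, reset the stop

### The arm

A 7-joint arm with a two-finger parallel gripper is mounted at the origin on a cart in front of the work surface, level with it; the furniture and walls round the work are solid. World frame = base frame: x ahead of the robot, y to its left, z up, the work surface at z = 0. Lengths are in mm, angles in rad, forces in N, time in s.
With the tool pointing down it reaches from about 400 to 875 mm from the base axis. Payload 19.3 kg.
Tool frame: the origin (TCP) lies at the very end of the fingers, on their centre line; the grasp point (between the pads) lies 19 mm behind it; z points along the fingers, y is the line along which they close (so a half turn about z gives the same grasp; the last joint's range is limited). The gripper opens to 85 mm and grips with 20 to 120 N. Pads are 22 mm wide; open, the fingers measure 114 mm over their backs; the gripper's body (76 mm by 85 mm) begins 54 mm behind the grasp point. The pads swing forward as they close: fully open they stand 13 mm farther back than shut.
Start: joints at [-1.272, 0.521, -0.036, 1.599, 0.021, 1.021, -0.113], TCP at [225.328, 582.96, 231.291] pointing down, gripper open.
Joint ranges: [-2.91, 2.91], [-0.3, 2.13], [-1.5, 1.42], [0.17, 2.43], [-1.26, 4.41], [0.16, 1.93], [-2.52, 2.52]. Speed limits (rad/s): [1.89, 1.89, 2.39, 2.39, 3.01, 3.01, 3.01].

### API

Orientations are given as a 3x3 rotation matrix whose columns are the frame's x, y, z axes.
In Python, from workcell import robot gives the robot as it stands. Calls block until the motion is done:
- robot.movep(position, orientation): joint-space move of the TCP to a pose.
- robot.movel(position, frame=None, max_speed=150, guard=None): straight line of the TCP; frame=None keeps the orientation; max_speed is the mean speed in mm/s. With guard (N) it stops when the force on the tool has changed by that much, and returns True; else False.
- robot.goto_joints(angles): joint-space move.
- robot.open_gripper() and robot.clamp(): open the fingers fully, or close them until they stop; the grip force is fixed at half the most.
- robot.wait(seconds).
- robot.inverse_kinematics(position, orientation): joint angles nearest the present ones, or None.
- robot.read_state(): the state.
- robot.camera(name): name is "scene" or "top" or "wrist"; returns a dict with "image" (480x640x3 uint8, blue, green, red), "range_z" (480x640 float32, mm along the optical axis (not along the pixel's ray), 0 where there is no reading), "fx", "fy", "cx", "cy" (pixels), "cam_to_world" (4x4, takes a point from camera to world coordinates). Camera axes: x right, y up, looking along -z (the intrinsics and any distortion apply to the point x, -y, -z); pixel columns grow to the right and rows downward; lengths in mm; the calibration is good to about 2 mm. A picture is of the moment at which its call begins.
A pose or a line that the arm cannot do raises robot.PlanningError and nothing moves.
- robot.finish_job(): hands the job in; it is judged then, once.
Trained networks look in a picture, given as the dict that the camera call returned (one of the last four; its "shot" number tells which), for a name from the list of things; names that differ only in an ending like _2 or _b are one class to them, and where a whole thing is asked for, a point or a joint stands for the part that bears it (a point fixed in the world has none). Each returns a list of dicts, best first, with "conf" (0 to 1); they miss things now and then, are a little off and sometimes report something else, mostly with a low value. They report only what shows in the picture. A call takes as long as a camera call.
- robot.recognise(picture, thing): "centre" ([column, row] in pixels, amid what is visible of it).
The state is a dict: "time": time; "qpos": joint angles; "qvel": joint speeds; "joint_efforts": joint torques, N m; "eef_pos": TCP position; "tool_rot": TCP orientation; "ft_force": force on the tool from outside, world axes, zero at the start; "torque": the same for the moment, N m; "finger_gap": finger opening in mm; "gripper_force": force on a finger pad.
Only numpy, scipy, OpenCV 4.12 (cv2) and the standard library are available. Lean on these libraries where they do the work, as an engineer would, in place of code of your own. Each camera call takes 0.05 s, during which the arm holds its last target. There are 200 camera calls.

### The job

Change the label dispenser over to wide labels, with the machine stopped: push the red emergency-stop mushroom down until it latches and let go, so that it stays down by itself. Then slide the blue guide grip all the way to the end of its track with the green mark, and only after that turn the red mushroom clockwise (seen from above) to reset it, so that it springs fully up again; leave it up. Don't shift the jar, bottle, carton or stapler standing around.

Things in the scene. Friction and masses are not known exactly. Their poses are not given: they have to be found in the camera images.
- stop_box: Emergency-stop station, fixed: grey box with yellow upper part, 90 x 90 x 58 mm (to 64 mm with the black collar, 42 mm across, in the middle of its top). Origin at the centre of its underside, z up. The red mushroom stands at the middle of its top.
- stop_head (a point): Centre of the top of the round red mushroom head, on its axis: 52 mm across, 20 mm thick, white clockwise arrows on top, on a black stem 25 mm across. Up, its top is 100 mm and its underside 80 mm above the table, the rim's full width at 83 to 94 mm; latched, all 8 mm lower. Press in the middle with shut fingers; grip round the rim in any direction.
- stop_press (a joint): How far the head is down, m: 0 up, 0.012 at the bottom stop. A spring pushes it up with 1 N at the top, 3.5 N at the bottom; the catch adds about 1 N on the way (brief jolts more). Pressed past 0.010 (go to the bottom stop), the catch takes hold, and when let go it stays down at about 0.0078. Pulling does not free it; turning does.
- stop_turn (a joint): Turn of the head about its upright axis, rad: 0 at rest, grows clockwise seen from above, stop at 1.05. Near 0.35 the catch lets go and the head springs up (turn on to 0.6 or more; while gripped it may rise only when the fingers open). A weak spring (under 0.03 N m) turns the head back to 0 in about 1 s when let go.
- dispenser: Label dispenser, fixed: white base 160 (x) x 200 (y) x 30 mm; origin at the centre of its underside, z up. A label roll 72 mm across lies flat on it, centre at x = +38 mm, top 63 mm above the table. In front of it, at x = -55 mm, an aluminium track (top 34 mm above the table) runs along y; green mark at its +y end, black mark at its -y end.
- guide_grip (a point): Centre of the top of the blue grip of the width guide, 78 mm above the table. The grip is a block 28 mm (dispenser x) x 22 mm (y) x 40 mm high on a dark foot 30 x 34 x 7 mm.
- guide (a joint): Position of the grip along the track, m: 0 at the black-mark end, grows towards the green mark (dispenser +y), end stop at 0.090. Slides with 1.5 N of friction and stays where it is left.
- jar: Loose open glass jar with coloured vial caps, 63 mm across, 60 mm high. Origin under its centre.
- bottle: Loose white cleaner bottle with blue cap, 48 mm across, 120 mm high. Origin under its centre.
- carton: Loose small white and green carton, 91 x 53 x 36 mm, lying flat. Origin under its centre.
- stapler: Loose blue desk stapler, 34 x 138 x 39 mm, long in its own y. Origin under its centre.

How it is judged:
By the outcome, as a careful person would: the job done as asked, in the order asked, and still so for the second after the job is handed in, with the robot touching nothing.
It also fails if it takes over 72 s, if anything falls off the work surface, if the arm or the gripper's body presses on something with over 40 N, if the wrist force passes 120 N, or if a joint passes its speed limit or range.

## Working session

There is one attempt and no reset: what is moved stays moved. The work goes in short steps, each a Python script; the robot and the scene stay as the last script left them, time stands still between calls to the robot, and variables do not carry over. Pictures are saved under pics/ and viewed, at most 10 in all, crops included, and the job is handed in when it is done.

```bash
mkdir -p pics
cat > h.py <<'E'
import numpy as np, cv2
from workcell import robot
def cloud(p):
    z=p["range_z"].astype(float); v,u=np.mgrid[:480,:640]
    c=np.stack([(u-p["cx"])/p["fx"]*z,-(v-p["cy"])/p["fy"]*z,-z,np.ones_like(z)],-1)
    w=(c@np.array(p["cam_to_world"]).T)[...,:3]; w[z<=0]=np.nan
    return w
E
python3 - <<'E'
from h import *
for n in ["top","scene"]:
    p=robot.camera(n); w=cloud(p); cv2.imwrite(f"pics/{n}0.png",p["image"]); np.save(n+"w.npy",w); np.save(n+"i.npy",p["image"])
    print(n,[k for k in p if k not in("image","range_z")])
    for t in ["stop_box","stop_head","dispenser","guide_grip","jar","bottle","carton","stapler"]:
        for r in robot.recognise(p,t)[:2]:
            c,q=map(int,r["centre"]); print(t,round(r["conf"],2),c,q,np.nanmedian(w[q-2:q+3,c-2:c+3],axis=(0,1)).round())
s=robot.read_state(); print(s["time"],s["tool_rot"],s["ft_force"])
E
```

```text
top ['fx', 'fy', 'cx', 'cy', 'cam_to_world', 'shot']
stop_box 0.73 265 241 [563. 236. 100.]
stop_head 0.87 261 239 [567. 245.  99.]
dispenser 0.62 397 250 [550. -55.  35.]
guide_grip 0.62 422 268 [ 508. -103.   78.]
jar 0.56 329 331 [367.  97.  28.]
bottle 0.58 372 160 [741.   6.  97.]
carton 0.76 308 158 [764. 147.  37.]
carton 0.51 328 329 [372. 100.  29.]
stapler 0.98 241 337 [354. 293.  40.]
scene ['fx', 'fy', 'cx', 'cy', 'cam_to_world', 'shot']
stop_box 0.91 289 230 [545. 220.  60.]
stop_head 0.59 287 209 [562. 244. 101.]
guide_grip 0.81 377 321 [ 492. -113.   75.]
jar 0.75 261 305 [366. 109.  36.]
bottle 0.92 414 234 [732.  -7.  82.]
carton 0.59 368 213 [742. 147.  37.]
stapler 0.72 205 267 [344. 287.  31.]
stapler 0.64 376 322 [ 490. -112.   73.]
0.9 [[-9.32754666e-01  3.60511766e-01 -7.15733250e-06]
 [ 3.60511766e-01  9.32754666e-01 -3.15125289e-06]
 [ 5.53997154e-06 -5.51964842e-06 -1.00000000e+00]] [-0.32020352 -0.14557003  0.13454639]
```

View pics/top0.png

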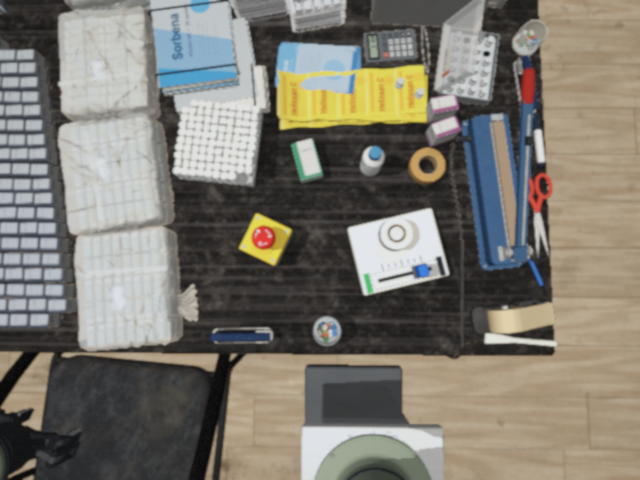

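View pics/scene0.png

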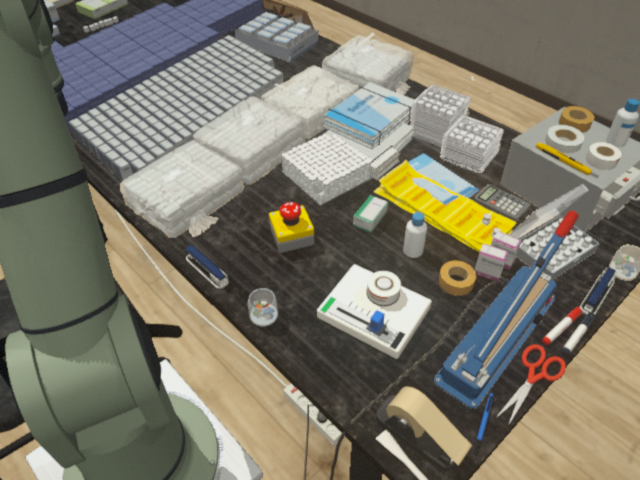

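Run:
```python
import numpy as np, cv2
for n in ["top","scene"]:
    w=np.load(n+"w.npy"); im=cv2.cvtColor(np.load(n+"i.npy"),cv2.COLOR_BGR2HSV); x,y,z=w[...,0],w[...,1],w[...,2]; h,s=im[...,0],im[...,1]
    d=np.hypot(x-565,y-244)<45
    m=d&(z>94)&(z<106); pts=w[m]; print(n,"head top",m.sum(),pts.mean(0).round(1)); (c,r)=cv2.minEnclosingCircle(pts[:,:2].astype(np.float32)); print(c,r)
    m=(np.hypot(x-565,y-244)<75)&(z>50)&(z<66)&(s>120); print("box",cv2.minAreaRect(w[m][:,:2].astype(np.float32)))
    m=(np.hypot(x-505,y+105)<40)&(z>71)&(z<84); print("grip",m.sum(),w[m].mean(0).round(1),cv2.minAreaRect(w[m][:,:2].astype(np.float32)))
    m=(np.hypot(x-550,y+55)<160)&(z>24)&(z<32); print("base",m.sum(),cv2.minAreaRect(w[m][:,:2].astype(np.float32)))
    m=(np.hypot(x-550,y+75)<120)&(z>57)&(z<67); print("roll",m.sum(),np.nanmedian(w[m],0).round(1),cv2.minEnclosingCircle(w[m][:,:2].astype(np.float32)))
    g=(np.hypot(x-550,y+75)<150)&(z>20)&(z<45)&(h>40)&(h<85)&(s>90); print("green",g.sum(),np.median(w[g],0).round(1) if g.any() else None)
    # black mark
    im2=np.load(n+"i.npy"); b=(np.hypot(x-550,y+75)<150)&(z>28)&(z<42)&(im2.max(-1)<50); print("black",b.sum(),np.median(w[b],0).round(1) if b.any() else None)
```

```text
top head top 422 [572.4 240.3  99.1]
(572.54052734375, 240.6316680908203) 25.457021713256836
box ((572.791748046875, 240.73043823242188), (90.13462829589844, 89.85546875), 65.03105926513672)
grip 130 [ 503.6 -106.5   77.6] ((503.61431884765625, -106.95116424560547), (28.515243530273438, 21.74589729309082), 11.540379524230957)
base 3352 ((548.94775390625, -60.894744873046875), (159.89268493652344, 200.24046325683594), 13.72663402557373)
roll 701 [583.9 -52.3  63.6] ((552.2061157226562, -67.17330169677734), 72.52928924560547)
green 68 [475.1   9.3  31. ]
black 3 [ 516.7 -154.7   32.8]
scene head top 244 [567.7 241.2  99.6]
(568.3955078125, 242.60540771484375) 27.36859893798828
box ((567.8851318359375, 241.13818359375), (94.3320083618164, 89.84872436523438), 64.87833404541016)
grip 136 [ 499.1 -105.7   77.6] ((499.8744812011719, -104.97211456298828), (29.75079917907715, 22.48489761352539), 15.918389320373535)
base 2519 ((545.6826782226562, -57.79485321044922), (163.55247497558594, 200.9263153076172), 13.851733207702637)
roll 663 [578.4 -53.4  63.7] ((549.9630737304688, -70.88227844238281), 76.60188293457031)
green 80 [472.    9.9  32.4]
black 0 None
```

The top view shows the e-stop at (265,238) and the dispenser at (398,252). The grip is near the black end at (422,270), the green mark is at (367,283), and nothing crowds any of these. The two cameras disagree by about 4 mm, so I'll refine with the wrist camera and then press.

```bash
cat >> h.py <<'E'
def R(deg):
    a=np.radians(deg); y=np.array([np.cos(a),np.sin(a),0]); z=np.array([0,0,-1.]); return np.column_stack([np.cross(y,z),y,z])
def st():
    s=robot.read_state(); print("t",round(s["time"],2),"pos",np.round(s["eef_pos"],1),"F",np.round(s["ft_force"],1),"gap",round(s["finger_gap"],1),"q7",round(s["qpos"][6],2))
E
python3 - <<'E'
from h import *
robot.movep([570.5,241,260],R(95)); st()
p=robot.camera("wrist"); w=cloud(p); cv2.imwrite("pics/w1.png",p["image"])
x,y,z=w[...,0],w[...,1],w[...,2]; d=np.hypot(x-570,y-241)
m=(d<40)&(z>94)&(z<106); print("head",m.sum(),w[m].mean(0).round(1),cv2.minEnclosingCircle(w[m][:,:2].astype(np.float32)))
m=(d<75)&(z>50)&(z<68)&(d>28); print("box",cv2.minAreaRect(w[m][:,:2].astype(np.float32)))
for a in (95,70,40): print(a,[np.round(robot.inverse_kinematics([570.5,241,64],R(a)),2)])
E
```

```text
t 2.67 pos [570.  242.1 259.9] F [-0.6  0.3  0.7] gap 85.3 q7 1.16
head 2013 [569.  243.   97.9] ((569.9863891601562, 243.05174255371094), 25.264358520507812)
box ((570.4483642578125, 243.01995849609375), (90.0398178100586, 90.32673645019531), 65.08028411865234)
95 [array([-0.48,  0.72, -0.02,  1.73,  0.02,  0.69,  1.15])]
70 [array([-0.53,  0.72,  0.05,  1.74, -0.06,  0.68,  0.77])]
40 [array([-0.59,  0.73,  0.15,  1.74, -0.16,  0.68,  0.34])]
```

View pics/w1.png

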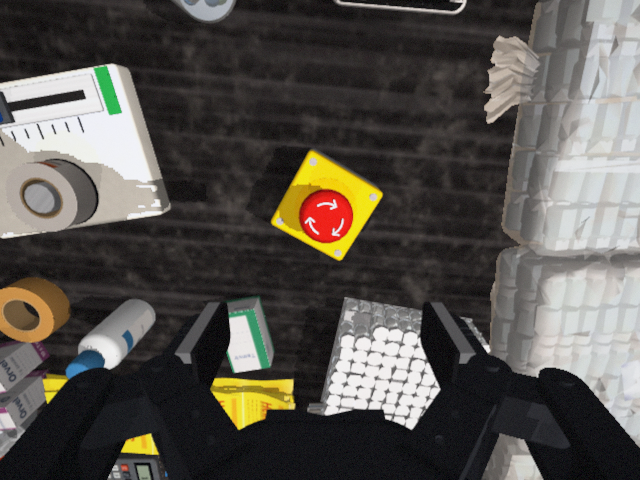

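The wrist view shows the head at (326,215) on the yellow box, with nothing near it. All the fits agree on an axis of about (570, 242.5). Now I'll press.

Run:
```python
from h import *
robot.clamp(); st()
robot.movel([570,242.5,108],R(95)); robot.wait(.3); st()
print(robot.movel([570,242.5,82],max_speed=20,guard=12)); st()
robot.wait(.3); st()
robot.movel([570,242.5,250]); st()
p=robot.camera("wrist"); w=cloud(p)
d=np.hypot(w[...,0]-570,w[...,1]-242.5); print("head z",np.nanmedian(w[...,2][d<15]))
```

```text
t 3.49 pos [570.5 241.  260. ] F [0.3 0.6 0.7] gap 0.1 q7 1.16
t 4.96 pos [570.1 242.6 108.4] F [-0.5  0.3  0.1] gap 0.1 q7 1.15
True
t 5.92 pos [570.2 242.6  87.8] F [-3.1 -0.7 12.2] gap -0.3 q7 1.14
t 6.22 pos [570.2 242.7  87.8] F [-2.1 -0.8 10.7] gap -0.3 q7 1.14
t 7.45 pos [569.6 242.3 249. ] F [-0.1 -0.8 -0.1] gap -0.1 q7 1.15
head z 298.73404476646675
```

The press reached the bottom stop at z=88. That last height reading was just the fingers blocking the view, so I'll check from elsewhere and locate the grip.

Run:
```python
from h import *
robot.open_gripper()
robot.movep([502,-106,240],R(103.7)); robot.wait(.2); st()
for n in ("top","scene","wrist"):
    p=robot.camera(n); w=cloud(p); x,y,z=w[...,0],w[...,1],w[...,2]
    d=np.hypot(x-570,y-242.5); m=(d<18)&(z<130); print(n,"head z",np.nanmedian(z[m]) if m.any() else None)
cv2.imwrite("pics/w2.png",p["image"])
m=(np.hypot(x-502,y+106)<40)&(z>71)&(z<84); print("grip",m.sum(),w[m].mean(0).round(1),cv2.minAreaRect(w[m][:,:2].astype(np.float32)))
m=(np.hypot(x-550,y+55)<160)&(z>22)&(z<32); print("base",cv2.minAreaRect(w[m][:,:2].astype(np.float32)))
```

```text
t 9.82 pos [ 502.3 -105.2  239.9] F [-0.4 -0.8 -0.2] gap 85.4 q7 1.92
top head z 92.52759065991177
scene head z 92.64442282056132
wrist head z 90.96664997962512
grip 651 [ 500.5 -105.8   76.3] ((501.5426025390625, -105.55284118652344), (28.379751205444336, 21.97418975830078), 13.34912109375)
base ((545.9420776367188, -59.37364196777344), (158.72337341308594, 200.43356323242188), 13.92261028289795)
```

View pics/w2.png

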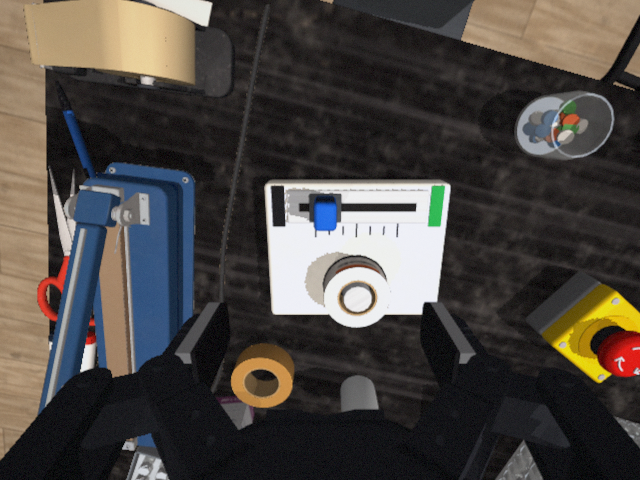

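The head is latched: its top is at about 92 in all three cameras. In the wrist view the blue grip is at (325,212) and the green mark at (436,205), with room for the fingers along the track. Now I'll grip and slide.

Run:
```python
from h import *
D=R(103.7); u=D[:,1]; g=np.array([501.7,-105.7,0])
robot.movel(g+[0,0,100],D)
print(robot.movel(g+[0,0,47],max_speed=80,guard=12)); st()
robot.clamp(); robot.wait(.2); st()
a=robot.read_state()["eef_pos"]
print(robot.movel(np.array(a)+95*u,max_speed=45,guard=14)); st()
b=robot.read_state()["eef_pos"]; print("slid",(np.array(b)-a)@u)
robot.wait(.3); robot.open_gripper(); st()
e=np.array(robot.read_state()["eef_pos"])
robot.movel(e+[0,0,60]); robot.movep(e+[40,0,200],R(100)); robot.wait(.2); st()
for n in ("top","scene","wrist"):
    p=robot.camera(n); w=cloud(p); x,y,z=w[...,0],w[...,1],w[...,2]
    c=g[:2]+80*u[:2]; m=(np.hypot(x-c[0],y-c[1])<40)&(z>71)&(z<84)
    if m.sum()>5:
        r=cv2.minAreaRect(w[m][:,:2].astype(np.float32)); print(n,r, "local y",(np.array(r[0])-[547,-60])@u[:2])
cv2.imwrite("pics/w3.png",p["image"])
```

```text
False
t 11.86 pos [ 501.9 -105.8   47.3] F [0.3 0.2 0.3] gap 85.3 q7 1.92
t 12.66 pos [ 501.8 -105.7   47.3] F [-1.5  0.5  5.8] gap 21.0 q7 1.92
True
t 14.24 pos [482.8 -28.3  47.3] F [ 0.5 -5.4  5.8] gap 21.2 q7 1.78
slid 79.72049354538294
t 15.18 pos [482.5 -28.2  47.1] F [ 0.3 -0.2  0.6] gap 85.4 q7 1.79
t 16.57 pos [521.9 -28.2 245.9] F [-0.1  0.1  0.1] gap 85.7 q7 1.72
top ((484.7850646972656, -29.85714340209961), (28.210906982421875, 21.715763092041016), 13.456745147705078) local y 44.02013573659738
scene ((481.87884521484375, -27.7984561920166), (31.351163864135742, 20.939002990722656), 14.004368782043457) local y 46.70855511818052
wrist ((482.5429382324219, -28.47104835510254), (28.536014556884766, 21.548416137695312), 10.797961235046387) local y 45.897816234918736
```

View pics/w3.png

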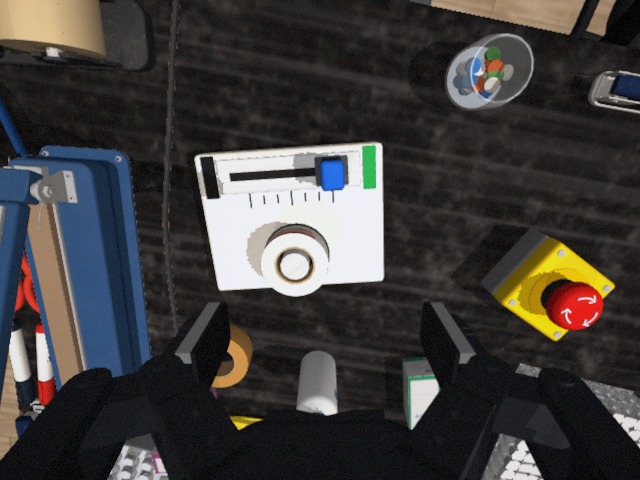

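The grip now sits next to the green mark at (333,174), and the measured local y of about 45 mm is the end of its travel. I'll nudge it with shut fingers to confirm it's on the stop, then do the reset.

Run:
```python
from h import *
D=R(103.7); u=D[:,1]; g=np.array([482.6,-28.4,0])
robot.clamp()
robot.movep(g-45*u+[0,0,110],D); robot.movel(g-45*u+[0,0,52]); robot.wait(.2)
a=np.array(robot.read_state()["eef_pos"])
for k in range(2):
    print(robot.movel(a+45*u,max_speed=25,guard=18)); b=np.array(robot.read_state()["eef_pos"]); print("moved",(b-a)@u); st()
    robot.wait(.2)
    if k==0: robot.movel(b-6*u)
robot.movel(b-15*u); robot.movel(b-15*u+[0,0,150]); robot.open_gripper(); st()
# reset grip
c=np.array([570,242.6,0])
robot.movep(c+[0,0,160],R(95)); robot.movel(c+[0,0,130]); robot.wait(.2)
print(robot.movel(c+[0,0,65],max_speed=60,guard=10)); st()
robot.clamp(); robot.wait(.2); st()
```

```text
True
moved 20.601880251361138
t 19.85 pos [488.7 -52.2  52.6] F [ 2.6 -6.4 -1.6] gap 0.1 q7 1.86
True
moved 20.543425001771617
t 20.84 pos [488.7 -52.2  52.7] F [ 1.8 -5.7 -0.6] gap 0.1 q7 1.86
t 23.23 pos [492.3 -66.8 202.7] F [-0.   0.5 -0.7] gap 85.2 q7 1.87
False
t 26.24 pos [570.2 242.7  65.4] F [ 0.4 -0.2  0.8] gap 85.4 q7 1.19
t 26.88 pos [570.1 242.9  65.1] F [0.1 2.9 2.3] gap 49.4 q7 1.19
```

Both pushes stopped at the same spot, so the grip is on the end stop. The head is gripped, so I'll turn it clockwise.

Run:
```python
from h import *
c=np.array(robot.read_state()["eef_pos"])
for a in (83,71,59,46): robot.movel(c,R(a)); print(a,np.round(robot.read_state()["torque"],2)); 
st(); robot.wait(.2); robot.open_gripper(); robot.wait(.3); st()
robot.movel(c+[0,0,60]); robot.movel(c+[0,0,200]); robot.movep([520,110,300],R(80)); robot.wait(1); st()
for n in ("top","scene","wrist"):
    p=robot.camera(n); w=cloud(p); x,y,z=w[...,0],w[...,1],w[...,2]
    m=(np.hypot(x-570,y-242.5)<18)&(z<130); print(n,"head z",np.nanmedian(z[m]) if m.any() else None)
    cv2.imwrite(f"pics/{n}4.png",p["image"])
    for t in ["guide_grip","jar","bottle","carton","stapler"]:
        for r in robot.recognise(p,t)[:1]: print(n,t,np.round(r["centre"]),round(r["conf"],2))
```

```text
83 [0.64 0.06 0.02]
71 [ 1.18 -0.1   0.02]
59 [ 1.28 -0.2  -0.01]
46 [ 1.46 -0.39 -0.  ]
t 28.32 pos [570.4 243.6  65.3] F [2.9 7.1 2.9] gap 49.3 q7 0.55
t 29.27 pos [570.1 243.   65.1] F [ 0.3  0.5 -1.1] gap 85.6 q7 0.54
t 32.63 pos [520. 110. 300.] F [-0.  -0.2 -0.4] gap 85.7 q7 1.16
top head z 99.4581459871859
top guide_grip [309. 158.] 0.68
top bottle [374. 159.] 0.59
top carton [310. 159.] 0.74
top stapler [243. 337.] 0.76
scene head z 99.47094855070242
scene guide_grip [343. 308.] 0.88
scene jar [261. 304.] 0.97
scene bottle [415. 238.] 0.78
scene carton [371. 212.] 0.98
scene stapler [204. 268.] 0.92
wrist head z 98.54596932985032
wrist guide_grip [202. 187.] 0.61
wrist jar [296.  57.] 0.83
wrist bottle [276. 374.] 0.93
wrist carton [460.  20.] 0.66
wrist stapler [459.  18.] 0.71
```

View pics/wrist4.png

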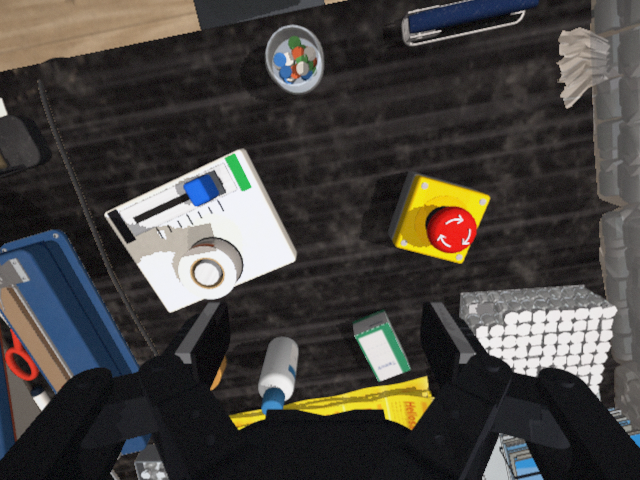

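The mushroom at (452,229) is fully up, with its top at about 99.5. The grip at (203,189) is at the green end, and the loose items are undisturbed.

```bash
python3 -c "
from h import *
print(robot.finish_job())"
```

```text
the job is handed in; nothing more can be done
None
```

Job handed in at about 33 s of the 72 s limit: I latched the red mushroom, slid the guide grip to its green-mark end stop, then reset the mushroom clockwise; it is fully up, and the jar, bottle, carton and stapler look unmoved.

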